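# Open a blender cup whose blade cap may have a reversed thread

## Robot

A 6-joint arm with a two-finger parallel gripper is mounted at the origin on a cart in front of the work surface, level with it; the furniture and walls round the work are solid. World frame = base frame: x ahead of the robot, y to its left, z up, the work surface at z = 0. Lengths are in m, angles in rad, forces in N, time in s.
With the tool pointing down it reaches from about 0.3 to 0.775 m from the base axis. Payload 14.6 kg.
Tool frame: the origin (TCP) lies midway between the tips of the shut fingers; the grasp point (between the pads) lies 19 mm behind it; z points along the fingers, y is the line along which they close (so a half turn about z gives the same grasp; the last joint's range is limited). The gripper opens to 94 mm and grips with 3 to 60 N. Pads are 16 mm wide; open, the fingers measure 119 mm over their backs; the gripper's body (75 mm by 177 mm) begins 78 mm behind the grasp point.
Start: joints at [1.233, 0.3, 1.521, -0, 1.321, -0.067], TCP at [0.147, 0.53, 0.205] pointing down, gripper open.
Joint ranges: [-3.03, 3.03], [-0.79, 2.21], [0.23, 2.52], [-1.04, 4.18], [0, 3.07], [-2.55, 2.55]. Speed limits (rad/s): [2.22, 2.22, 2.57, 3.14, 3.14, 3.14].

## Interface

Orientations are given as [roll, pitch, yaw] about the fixed x, y, z axes, in that order (R = Rz(yaw) Ry(pitch) Rx(roll)).
In Python, from station import telemetry, optics, ctrl gives the robot as it stands.
- The arm moves only by the tool carry_out, never from a script. Its argument "plan" is a list that holds one entry, the list of rows, each a list of 7 numbers: the shift along the tool's x, y, z in mm, then the turn, a rotation vector about the tool's x, y, z in rad, then the finger opening in mm, from 0 to 94. A call has 1 to 20 rows; each row shifts and turns the commanded pose from where the row before left it, along the tool's axes as they then stand; what a row does not reach is not made up. A row lasts 1/12 s, in which the tool goes at most 41.7 mm and 7.16 degrees, less where a joint would pass 70% of its speed; a pose out of reach is approached as far as the arm can. A call with a gripper value outside its range is refused whole. The fingers move at their own pace and stop on an object; "squeeze" is the grip in N (left out, the last holds). Time passes only in rows, so rows that do not move let the fingers close. It gives the time, the measured TCP pose, the force, the opening and the grip force at its end, in the units of the state.
- telemetry.get_obs(): the state, without advancing time (a new reading comes with each control period).
- optics.camera(name): name is "scene" or "top"; returns a dict with "pixels" (480x640x3 uint8, red, green, blue), "intrinsics" (3x3 intrinsics, pixels), "origin" and "rotation" of the camera in the world. Camera axes: x right, y down, z forward; pixel columns grow to the right and rows downward; lengths in m; the calibration is good to about 2 mm. A picture is of the moment at which its call begins. There is no depth.
- ctrl.hand_in(): hands the job in; it is judged then, once.
The state is a dict: "time_s": time; "qpos": joint angles; "joint_vel": joint speeds; "tau": joint torques, N m; "ee_pos": TCP position; "eef_rot": TCP orientation; "force": force on the tool from outside, world axes, zero at the start; "moment": the same for the moment, N m; "grip_width": finger opening in m; "grip_force": force on a finger pad.
Only numpy, scipy, OpenCV 4.12 (cv2) and the standard library are available. Lean on these libraries where they do the work, as an engineer would, in place of code of your own. Each camera call takes 0.05 s, during which the arm holds its last target. There are 200 camera calls.

## Task

The blender cup standing in front of the sink has to be opened for washing: set it fully down into the six-sided opening stand left of the sink, with its cap still on, so that the stand keeps it from turning. Then unscrew its black blade cap - the thread may be ordinary or reversed and you cannot tell by looking, so if it stops one way do not force it but try the other - and lift it off. Finish while still holding the cap, upright and about a hand's breadth above the cup, which stays seated in the stand; leave the look-alike cup farther right, by the dish rack, closed and where it is, and do not disturb the other things.

Things in the scene. Friction and masses are not known exactly. Their poses are not given: they have to be found in the camera images.
- stand: white opening stand left of the sink, held fast by its suction foot (fixed): a six-sided well, open on top, 62 mm across flats inside, 76 mm outside, rim 52 mm above the worktop with a lead-in 7 mm deep and 4 mm wide; round foot 104 mm wide with a grey lever. Origin: centre of its underside, z up; x axis square to one flat. A cup fits every 60 degrees, with 2 mm all round and 6 degrees to spare
- stand_well (a point): centre of the well's floor, 12 mm above the stand's underside, axes as the stand's. A seated cup's underside rests here: its rim is then 127 mm and the black top of its cap 145 mm above the worktop
- cup_a: clear plastic blender cup, mouth up, closed by cap_a: six flat upright sides, 58 mm across flats, 67 mm across corners, 97 mm tall to the shoulder, round neck 45 mm wide up to the rim at 115 mm; about 0.4 kg. Origin: centre of its underside, z up; x axis square to one flat (shape repeats every 60 degrees). Cup_a or cup_b may be the one in front of the sink: see where they stand
- cup_b: exactly like cup_a, closed by cap_b. One of the two has an ordinary thread (loosens counter-clockwise from above), the other a reversed one (clockwise); nothing outside shows which, and they change places. In the stand a cup turns along by up to 8 degrees before the flats catch
- cap_a: black ribbed round blade cap on cup_a, 60 mm wide, 32 mm tall, about 0.2 kg; a 23 mm wide coupling stands 8 mm above its top, blades reach 14 mm below its lower edge into the cup. Grip round its upper 18 mm (solid). Origin: centre of its lower edge, z up, 101 mm above the cup's underside when closed. A closed cup can be carried by its cap
- cap_b: exactly like cap_a, on cup_b. Both caps: turned the right way in the stand it moves easily (under 0.3 N m), is free at 60 to 75 degrees and then lifts straight off (at about 85 it meets a stop); turned the wrong way it stops dead within 15 degrees, and over 2 N m would strip the lugs (a 40 N grip slips before, yet carries the cup). A cap not yet free takes its cup along when lifted
- spice_jar: spice jar, 44 mm wide and 96 mm tall, left of the work: leave alone
- lemon: yellow lemon, 78 mm long, at the front left: leave alone
- mill: salt shaker, 44 mm wide and 90 mm tall, behind the work: leave alone

How it is judged:
On the way, in this order (a step that is already met when the one before it is completed fails the run):
1. the cup from the front of the sink stands fully down in the stand, its cap still on (((horizontal distance between cup_a and stand_well below 0.006 m and z of cup_a in the frame of stand_well below 0.004 m and angle between cup_a's own z axis and vertical below 0.08 rad and z of cap_a in the frame of cup_a below 0.106 m and world y of cup_b below -0.3 m) or (horizontal distance between cup_b and stand_well below 0.006 m and z of cup_b in the frame of stand_well below 0.004 m and angle between cup_b's own z axis and vertical below 0.08 rad and z of cap_b in the frame of cup_b below 0.106 m and world y of cup_a below -0.3 m))), for 0.2 s.
2. its cap has come off its thread and is being lifted off above the neck, the cup seated in the stand (((horizontal distance between cup_a and stand_well below 0.006 m and z of cup_a in the frame of stand_well below 0.004 m and angle between cup_a's own z axis and vertical below 0.08 rad and z of cap_a in the frame of cup_a above 0.12 m and horizontal distance between cap_a and cup_a below 0.05 m) or (horizontal distance between cup_b and stand_well below 0.006 m and z of cup_b in the frame of stand_well below 0.004 m and angle between cup_b's own z axis and vertical below 0.08 rad and z of cap_b in the frame of cup_b above 0.12 m and horizontal distance between cap_b and cup_b below 0.05 m))), for 0.05 s.
At the end, for the whole second after the job is handed in: The cup from the front of the sink sits in the stand (4 mm in depth, 6 mm off centre, 0.08 rad); its cap is held still by the fingers, level within 0.4 rad, at least 49 mm above its closed place and off the cup; the other cup is by the dish rack (y < -0.3), upright, its cap on (((horizontal distance between cup_a and stand_well below 0.006 m and z of cup_a in the frame of stand_well below 0.004 m and angle between cup_a's own z axis and vertical below 0.08 rad and z of cap_a in the frame of cup_a above 0.15 m and contact force between cap_a and the fingers above 1 N and contact force between cap_a and cup_a below 0.1 N and angle between cap_a's own z axis and vertical below 0.4 rad and linear speed of cap_a below 0.05 m/s and world y of cup_b below -0.3 m and z of cap_b in the frame of cup_b below 0.106 m and angle between cup_b's own z axis and vertical below 0.1 rad) or (horizontal distance between cup_b and stand_well below 0.006 m and z of cup_b in the frame of stand_well below 0.004 m and angle between cup_b's own z axis and vertical below 0.08 rad and z of cap_b in the frame of cup_b above 0.15 m and contact force between cap_b and the fingers above 1 N and contact force between cap_b and cup_b below 0.1 N and angle between cap_b's own z axis and vertical below 0.4 rad and linear speed of cap_b below 0.05 m/s and world y of cup_a below -0.3 m and z of cap_a in the frame of cup_a below 0.106 m and angle between cup_a's own z axis and vertical below 0.1 rad))); the arm keeps its last pose, push and grip.
It fails at once if a cap is forced against its stop or its thread (over 180 N between cap and cup, some 2 N m) (contact force between cap_a and cup_a above 180 N or contact force between cap_b and cup_b above 180 N).
It fails at once if a cup is tipped over (angle between any of cup_a, cup_b's own z axis and vertical above 0.7 rad).
It fails at once if the cup by the dish rack is shifted by more than 30 mm ((world y of cup_a below -0.33 m and distance of cup_a from where it was at the start of the episode above 0.03 m) or (world y of cup_b below -0.33 m and distance of cup_b from where it was at the start of the episode above 0.03 m)).
It fails at once if spice jar or salt shaker is moved by more than 30 mm or the lemon by more than 60 mm (distance of any of spice_jar, mill from where it was at the start of the episode above 0.03 m or distance of lemon from where it was at the start of the episode above 0.06 m).
It also fails if it takes over 58 s, if anything falls off the work surface, if the arm or the gripper's body presses on something with over 40 N, if the wrist force passes 120 N, or if a joint passes its speed limit or range.

## Working session

There is one attempt and no reset: what is moved stays moved. The work goes in short steps, Python scripts to look and compute and a tool call to move; the robot and the scene stay as the last step left them, time stands still between calls to the robot, and variables do not carry over. Pictures are saved under pics/ and viewed, at most 10 in all, crops included, and the job is handed in when it is done.

Besides the shell and the picture viewer there is one more tool, called after ">>>" in YAML: its name, and indented under it one key for each argument. carry_out: Moves the arm, as the interface text tells. Its arguments: {"type":"object","properties":{"plan":{"type":"array","items":{"type":"array","items":{"type":"array","items":{"type":"number"}}}},"squeeze":{"type":"number"}},"required":["plan"]}

```bash
mkdir -p pics; python3 - <<'E'
from station import telemetry, optics, ctrl
import cv2,pickle
o=telemetry.get_obs();print(o)
for n in("scene","top"):
    c=optics.camera(n);cv2.imwrite(f"pics/{n}0.png",c["pixels"][:,:,::-1]);pickle.dump(c,open(f"{n}0.pkl","wb"));print(n,c["intrinsics"],c["origin"],c["rotation"])
E
```

```text
{'time_s': 0.0, 'qpos': array([ 1.23339366e+00,  3.00459081e-01,  1.52160240e+00, -1.39423128e-05,
        1.32066364e+00, -6.65928458e-02]), 'joint_vel': array([-0.00125419,  0.00049174,  0.00042489, -0.00097584,  0.00031224,
       -0.00021097]), 'tau': array([ 2.68222779e-03, -5.31811595e+01, -3.52730584e+01,  7.09373178e-02,
        2.44394486e-02, -8.52377752e-05]), 'ee_pos': array([0.14704703, 0.52970618, 0.20488389]), 'eef_rot': array([-3.14046179e+00, -6.18842480e-05,  2.87078626e+00]), 'force': array([-0.00395368,  0.36753036, -0.08108181]), 'moment': array([-0.00448803,  0.01091561, -0.02059706]), 'grip_force': 0.0, 'grip_width': 0.09413532355433005}
scene [[482.60013265   0.         315.55434097]
 [  0.         482.60013265 245.29141987]
 [  0.           0.           1.        ]] [-0.45414323 -0.71962532  0.84323246] [-2.15994994  0.02320515 -0.90567755]
top [[544.38996415   0.         332.58259262]
 [  0.         544.38996415 244.8328434 ]
 [  0.           0.           1.        ]] [0.24914192 0.0330558  1.58237666] [-3.01198988e+00 -1.56489788e-03 -1.57544435e+00]
```

View pics/top0.png

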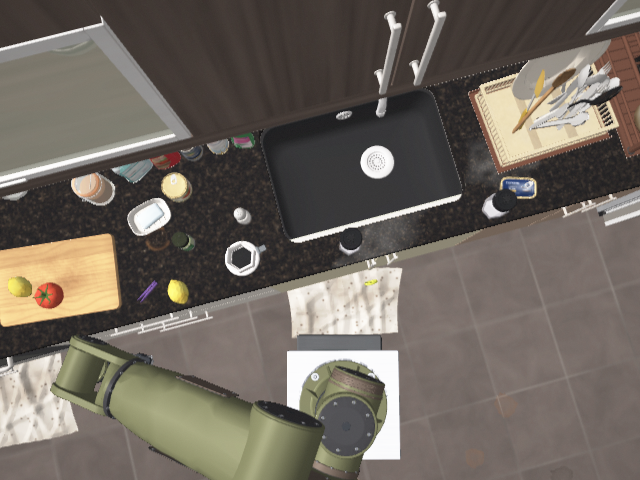

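View pics/scene0.png

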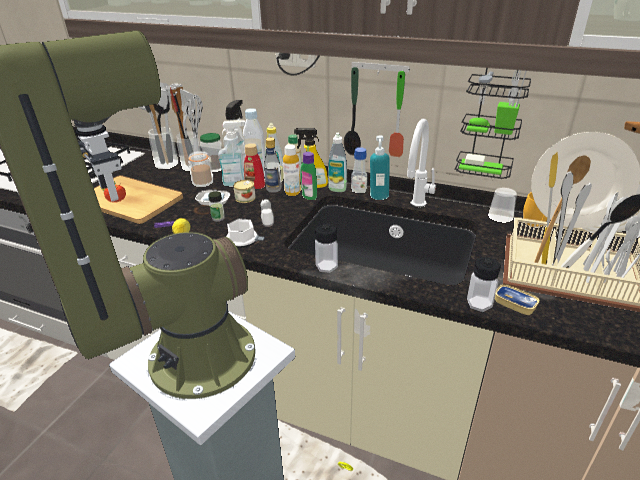

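The top view shows the stand at (242,257), the cup in front of the sink at (350,240), the look-alike at (503,203), the mill at (242,215), the spice jar at (183,241) and the lemon at (178,291). The next step is to zoom in.

```bash
cat > h.py <<'E'
import numpy as np,cv2,pickle
from scipy.spatial.transform import Rotation as R
def rot(c):
    r=np.asarray(c["rotation"]);return R.from_euler("xyz",r).as_matrix() if r.shape==(3,) else r
def ray(c,p,z):
    K=np.array(c["intrinsics"]);d=rot(c)@np.linalg.solve(K,[p[0],p[1],1]);o=np.array(c["origin"])
    return o+d*(z-o[2])/d[2]
def proj(c,P):
    q=np.array(c["intrinsics"])@(rot(c).T@(np.array(P)-np.array(c["origin"])));return q[:2]/q[2]
E
python3 - <<'E'
from h import *
t=pickle.load(open("top0.pkl","rb"));s=pickle.load(open("scene0.pkl","rb"))
print("base",proj(t,[0,0,0]),proj(s,[0,0,0]))
print("stand top",ray(t,(242,257),.052),"scene",ray(s,(242,230),.052))
print("cup",ray(t,(350,235),.133),ray(t,(503,198),.133),ray(s,(326,231),.133))
a=t["pixels"][215:285,205:275];b=t["pixels"][205:275,315:385];d=s["pixels"][205:275,210:280];e=s["pixels"][215:285,290:360]
z=lambda x:cv2.resize(x,None,fx=4.2,fy=4.2,interpolation=cv2.INTER_CUBIC)
cv2.imwrite("pics/crop1.png",np.vstack([np.hstack([z(a),z(b)]),np.hstack([z(d),z(e)])])[:,:,::-1])
E
```

```text
base [343.82373625 404.72033117] [202.66117106 355.95911639]
stand top [0.41505097 0.28587763 0.052     ] scene [0.39849423 0.26412583 0.052     ]
cup [ 0.46451077 -0.01709081  0.133     ] [ 0.56428013 -0.43365743  0.133     ] [ 0.44519929 -0.03006129  0.133     ]
```

View pics/crop1.png

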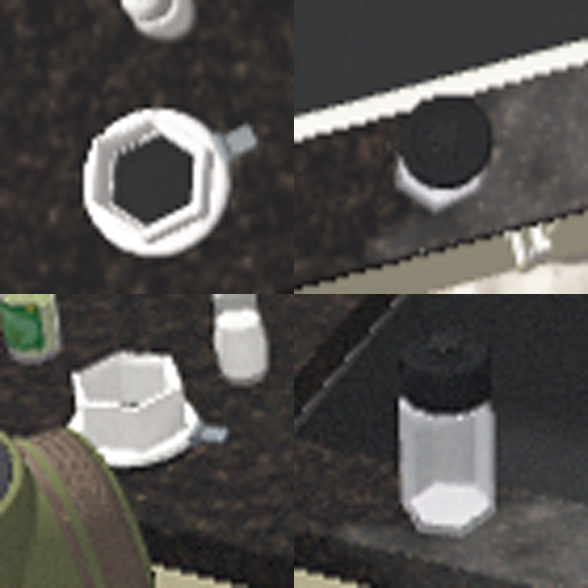

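The crops show the stand hexagon with flats facing image left and right. The cap disc centre is near top pixel (351.2,238.6), and the cup's white bottom shows a corner pointing down the image. I'll measure both with masks.

```bash
cat > m.py <<'E'
from h import *
t=pickle.load(open("top0.pkl","rb"));s=pickle.load(open("scene0.pkl","rb"))
def big(c,x,y,w=70,h=70,f=6):
    im=cv2.resize(c["pixels"][y:y+h,x:x+w],None,fx=f,fy=f,interpolation=cv2.INTER_CUBIC)
    return im,lambda p:np.array([x+(p[0]+.5)/f-.5,y+(p[1]+.5)/f-.5])
def lc(m):
    cs,_=cv2.findContours(m.astype(np.uint8),cv2.RETR_CCOMP,cv2.CHAIN_APPROX_NONE);return sorted(cs,key=cv2.contourArea)[::-1]
def poly(c,back,cnt,z,eps):
    a=cv2.approxPolyDP(cnt,eps,True)[:,0]
    P=np.array([ray(c,back(p),z) for p in a])
    for i in range(len(P)):
        d=P[(i+1)%len(P)]-P[i];print("  v",np.round(back(a[i]),1),np.round(P[i],3),"len mm %.1f"%(1e3*np.hypot(*d[:2])),"edge ang mod60 %.1f"%(np.degrees(np.arctan2(d[1],d[0]))%60))
if __name__=="__main__":
    im,b=big(t,205,235,70,50);g=cv2.cvtColor(im,cv2.COLOR_RGB2GRAY)
    hs=cv2.cvtColor(im,cv2.COLOR_RGB2HSV)
    m=(g>130)&(hs[...,1]<25);c=lc(m)[0]
    h=cv2.convexHull(c);el=cv2.minEnclosingCircle(c);e2=cv2.fitEllipse(c)
    for nm,p in(("enc",el[0]),("ell",e2[0])):print("foot",nm,b(p),ray(t,b(p),.004),el[1]/6,e2[1])
    print("fl hole"); d=lc(g<75)
    for q in d[:6]:
        if cv2.pointPolygonTest(q,((243-205)*6,(257-235)*6),False)>0 and cv2.contourArea(q)<40000: print(cv2.contourArea(q));poly(t,b,q,.012,7)
    im,b=big(t,335,222,32,40);g=cv2.cvtColor(im,cv2.COLOR_RGB2GRAY);print("cup bottom top view")
    c=lc(g>150);
    for q in c[:3]: 
        print(cv2.contourArea(q),b(q.mean((0,1))));
        if q.mean((0,1))[1]>100: poly(t,b,q,0,5)
    im,b=big(s,305,225,40,60);g=cv2.cvtColor(im,cv2.COLOR_RGB2GRAY);print("scene bottom")
    for q in lc(g>205)[:2]: print(cv2.contourArea(q));poly(s,b,q,.004,6)
    q=lc(g<42)[0];x,y,w,hh=cv2.boundingRect(q);print("cap bbox scene",b((x,y)),b((x+w,y+hh)))
E
python3 m.py
```

```text
foot enc [241.99731445 257.66951243] [0.4182927  0.29378211 0.004     ] 18.24032465616862 (206.7650909423828, 213.670654296875)
foot ell [241.68450928 257.83339945] [0.4178166 0.2946853 0.004    ] 18.24032465616862 (206.7650909423828, 213.670654296875)
fl hole
38897.0
  v [264.1 244.2] [0.456 0.229 0.012] len mm 16.1 edge ang mod60 19.9
  v [265.9 249.4] [0.441 0.223 0.012] len mm 20.4 edge ang mod60 4.7
  v [260.1 253.4] [0.43  0.24  0.012] len mm 30.3 edge ang mod60 53.4
  v [258.8 263.8] [0.4   0.244 0.012] len mm 36.7 edge ang mod60 20.7
  v [250.6 273.6] [0.371 0.267 0.012] len mm 19.4 edge ang mod60 50.1
  v [244.2 275.9] [0.364 0.285 0.012] len mm 20.7 edge ang mod60 28.4
  v [237.1 275.8] [0.365 0.306 0.012] len mm 18.9 edge ang mod60 4.0
  v [231.2 272.9] [0.373 0.323 0.012] len mm 34.5 edge ang mod60 38.1
  v [224.1 263.6] [0.4   0.344 0.012] len mm 28.7 edge ang mod60 1.2
  v [224.1 253.8] [0.429 0.345 0.012] len mm 19.0 edge ang mod60 41.8
  v [226.2 247.6] [0.447 0.339 0.012] len mm 24.6 edge ang mod60 9.2
  v [232.9 242.2] [0.463 0.32  0.012] len mm 29.4 edge ang mod60 
[... 1592 characters left out ...]
  ] len mm 3.9 edge ang mod60 22.6
scene bottom
4612.0
  v [317.4 263.9] [0.447 0.005 0.004] len mm 24.1 edge ang mod60 58.0
  v [320.2 268.4] [ 0.435 -0.015  0.004] len mm 24.1 edge ang mod60 52.6
  v [328.2 269.6] [ 0.444 -0.037  0.004] len mm 32.0 edge ang mod60 54.4
  v [335.6 264.8] [ 0.476 -0.041  0.004] len mm 22.7 edge ang mod60 58.0
  v [332.8 260.6] [ 0.488 -0.021  0.004] len mm 25.3 edge ang mod60 56.5
  v [324.4 259.8] [0.477 0.001 0.004] len mm 29.4 edge ang mod60 52.5
41.0
  v [315.1 240.2] [0.544 0.09  0.004] len mm 8.9 edge ang mod60 48.4
  v [315.6 241.8] [0.538 0.083 0.004] len mm 8.9 edge ang mod60 48.4
cap bbox scene [304.58333333 224.58333333] [344.58333333 258.08333333]
```

The stand edges come out at about 56° mod 60 and the cup edges at about 55°, so they agree closely. The cup centre is near (0.461,-0.018). The stand centre still differs by 5 mm between cues, so I'll cross-check with the foot arc on the unoccluded side, the rim in the scene view and the cap circle.

```bash
python3 - <<'E'
from m import *
from scipy.optimize import least_squares as ls
def circ(P,r=None):
    f=lambda v:np.hypot(P[:,0]-v[0],P[:,1]-v[1])-(r or v[2])
    q=ls(f,[*P[:,:2].mean(0),.05],loss="soft_l1",f_scale=.001);return np.round(q.x,4),np.abs(f(q.x)).mean()
im,b=big(t,205,235,70,50);g=cv2.cvtColor(im,cv2.COLOR_RGB2GRAY);hs=cv2.cvtColor(im,cv2.COLOR_RGB2HSV)
c=lc((g>130)&(hs[...,1]<25))[0][:,0]
for z in(.0,.008):
    P=np.array([ray(t,b(p),z) for p in c]);a=np.degrees(np.arctan2(P[:,1]-.292,P[:,0]-.418))
    k=(np.abs(a+80)>15)  # drop lever
    print("foot all",z,circ(P[k]),"right/near arc",circ(P[k&((a<0)|(a>150))],.052),"left",circ(P[k&(a>20)&(a<120)],.052))
# rim inner/outer in scene
im,b=big(s,222,212,42,36,8);g=cv2.cvtColor(im,cv2.COLOR_RGB2GRAY)
q=lc(g>140)[0];print("scene stand outline");poly(s,b,q,.052,6)
# cap in top
im,b=big(t,335,220,32,40);g=cv2.cvtColor(im,cv2.COLOR_RGB2GRAY)
for th in(28,32,36,40):
    q=lc(cv2.morphologyEx((g<th).astype(np.uint8),cv2.MORPH_OPEN,np.ones((15,15))))[0]
    cc,r=cv2.minEnclosingCircle(q);print(th,b(cc),r/6,ray(t,b(cc),.133))
im2=np.vstack([np.hstack([cv2.resize(cv2.convertScaleAbs(t["pixels"][220:260,335:375],alpha=3),(390,390)),cv2.resize(s["pixels"][212:252,222:262],(390,390),interpolation=2)])])
cv2.imwrite("pics/crop2.png",im2[:,:,::-1])
E
```

```text
foot all 0.0 (array([0.4184, 0.2954, 0.0512]), np.float64(0.0004476037902800403)) right/near arc (array([0.4187, 0.2965, 0.05  ]), np.float64(0.0005009186484839275)) left (array([0.4182, 0.2944, 0.05  ]), np.float64(0.00044228366053536476))
foot all 0.008 (array([0.4175, 0.2941, 0.051 ]), np.float64(0.00043980966561286055)) right/near arc (array([0.4179, 0.2955, 0.05  ]), np.float64(0.0005772227900054028)) left (array([0.4173, 0.2928, 0.05  ]), np.float64(0.0004535311789431625))
scene stand outline
  v [226.8 223.4] [0.398 0.332 0.052] len mm 52.5 edge ang mod60 50.2
  v [227.8 231.9] [0.364 0.292 0.052] len mm 24.5 edge ang mod60 30.6
  v [225.6 236.2] [0.343 0.279 0.052] len mm 35.5 edge ang mod60 19.4
  v [231.9 240.8] [0.337 0.244 0.052] len mm 28.0 edge ang mod60 8.0
  v [235.4 245.2] [0.326 0.219 0.052] len mm 22.6 edge ang mod60 4.4
  v [242.9 245.3] [0.339 0.2   0.052] len mm 23.0 edge ang mod60 35.9
  v [250.2 243.2] [0.36  0.191 0.052] len mm 20.2 edge ang mod60 3.9
  v [254.6 240.1] [0.38  0.192 0.052] len mm 22.8 edge ang mod60 24.6
  v [257.1 236.1] [0.401 0.201 0.052] len mm 16.9 edge ang mod60 50.4
  v [256.4 233.2] [0.412 0.214 0.052] len mm 27.0 edge ang mod60 6.0
  v [253.2 229.2] [0.423 0.239 0.052] len mm 64.3 edge ang mod60 54.0
  v [249.8 219.2] [0.46  0.291 0.052] len mm 38.0 edge ang mod60 57.5
  v [238.6 218.3] [0.443 0.325 0.052] len mm 45.5 edge ang mod60 50.7Traceback (most recent call last):
  File "<stdin>", line 18, in <module>
IndexError: list index out of range
```

```bash
python3 - <<'E'
from m import *
im,b=big(t,335,220,32,40);g=cv2.cvtColor(im,cv2.COLOR_RGB2GRAY)
print(np.percentile(g,[1,10,30,50,70]),ray(t,(351.2,238.6),.133),"predicted px",proj(t,[.461,-.018,.133]))
print("predicted scene cap top",proj(s,[.461,-.018,.133]))
# lowest/left/right extents of cap
c1=cv2.resize(cv2.convertScaleAbs(t["pixels"][220:260,335:375],alpha=3),(390,390),interpolation=2)
c2=cv2.resize(cv2.convertScaleAbs(s["pixels"][218:258,306:346],alpha=3),(390,390),interpolation=2)
cv2.imwrite("pics/crop2.png",np.hstack([c1,c2])[:,:,::-1])
E
```

```text
[33. 44. 49. 61. 87.] [ 0.45471126 -0.02023188  0.133     ] predicted px [350.34935202 236.28937601]
predicted scene cap top [325.96555215 227.23346766]
```

View pics/crop2.png

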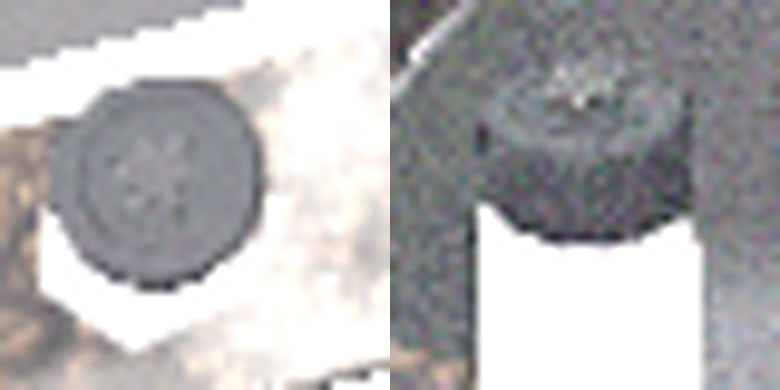

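>>> carry_out:
  plan:
    - [[0, 0, 0, 0, 0, 0.097, 94], [0, 0, 0, 0, 0, 0.097, 94], [0, 0, 0, 0, 0, 0.097, 94], [0, 0, 0, 0, 0, 0.097, 94], [0, 0, 0, 0, 0, 0.097, 94], [0, 0, 0, 0, 0, 0.097, 94], [0, 0, 0, 0, 0, 0.097, 94], [0, 0, 0, 0, 0, 0.097, 94], [0, 0, 0, 0, 0, 0.097, 94], [-28, 2.5, 0, 0, 0, 0, 94], [-28, 2.5, 0, 0, 0, 0, 94], [-28, 2.5, 0, 0, 0, 0, 94], [-28, 2.5, 0, 0, 0, 0, 94], [-28, 2.5, 0, 0, 0, 0, 94], [-28, 2.5, 0, 0, 0, 0, 94], [-28, 2.5, 0, 0, 0, 0, 94], [-28, 2.5, 0, 0, 0, 0, 94], [-28, 2.5, 0, 0, 0, 0, 94], [-28, 2.5, 0, 0, 0, 0, 94], [-28, 2.5, 0, 0, 0, 0, 94]]
  squeeze: 35

```text
time_s: 1.77
ee_pos: [0.3, 0.2597, 0.2053]
eef_rot: [-3.141, 0.0, 1.998]
force: [0.4, 0.5, 0.1]
grip_width: 0.0941
grip_force: 0.0
```

```bash
cat > goto.py <<'E'
import sys
from h import *
from station import telemetry
# usage: goto x y z : remaining shift in tool axes (mm)
o=telemetry.get_obs();T=R.from_euler("xyz",o["eef_rot"])
np.set_printoptions(precision=4,suppress=True)
print("t",o["time_s"],"pos",o["ee_pos"],"rpy",o["eef_rot"],"q",o["qpos"],"w",o["grip_width"],"F",o["force"],"M",o["moment"],"gf",o["grip_force"])
if len(sys.argv)>3:print("tool mm",T.inv().apply(np.array(sys.argv[1:4],float)-o["ee_pos"])*1e3)
E
python3 goto.py .459 -.018 .205;python3 - <<'E'
from h import *
s=pickle.load(open("scene0.pkl","rb"))
for x in(.455,.458,.461):print(proj(s,[x-.0238,-.018-.0182,.101]))
E
```

```text
t 1.7667 pos [0.3    0.2597 0.2053] rpy [-3.1414  0.      1.998 ] q [ 0.6211 -0.0502  1.9152 -0.      1.2768  0.1939] w 0.09406105345196289 F [0.426  0.5333 0.1368] M [-0.0022  0.0184  0.0161] gf 0.0
tool mm [-318.5958   29.6746    0.3453]
[324.85454298 243.60772036]
[325.50576673 243.12634017]
[326.15511443 242.64634676]
```

>>> carry_out:
  plan:
    - [[-28, 2.6, 0, 0, 0, 0, 94], [-28, 2.6, 0, 0, 0, 0, 94], [-28, 2.6, 0, 0, 0, 0, 94], [-28, 2.6, 0, 0, 0, 0, 94], [-28, 2.6, 0, 0, 0, 0, 94], [-28, 2.6, 0, 0, 0, 0, 94], [-28, 2.6, 0, 0, 0, 0, 94], [-28, 2.6, 0, 0, 0, 0, 94], [-28, 2.6, 0, 0, 0, 0, 94], [-28, 2.6, 0, 0, 0, 0, 94], [-20, 2, 0, 0, 0, 0, 94], [-12, 1, 0, 0, 0, 0, 94], [-6, 0.5, 0, 0, 0, 0, 94], [0, 0, 0, 0, 0, 0, 94], [0, 0, 0, 0, 0, 0, 94]]

```text
time_s: 3.02
ee_pos: [0.4579, -0.0157, 0.2053]
eef_rot: [-3.141, -0.0, 1.998]
force: [-0.4, -0.4, 0.0]
grip_width: 0.0945
grip_force: 0.0
```

```bash
python3 goto.py .459 -.0185 .108; python3 - <<'E'
from h import *
from station import optics
for n in("scene","top"): pickle.dump(optics.camera(n),open(n+"1.pkl","wb"))
s=pickle.load(open("scene1.pkl","rb"));t=pickle.load(open("top1.pkl","rb"))
a=cv2.resize(cv2.convertScaleAbs(s["pixels"][150:290,260:400],alpha=1.5),(560,560),interpolation=2)
b=cv2.resize(cv2.convertScaleAbs(t["pixels"][215:275,320:380],alpha=1.5),(240,240),interpolation=2)
b=np.vstack([b,np.zeros((320,240,3),np.uint8)])
cv2.imwrite("pics/pre.png",np.hstack([a,b])[:,:,::-1])
E
```

```text
t 3.0167 pos [ 0.4579 -0.0157  0.2053] rpy [-3.1413 -0.0003  1.998 ] q [-0.1142  0.0941  1.7676  0.0001  1.2802 -0.5414] w 0.09448791225824041 F [-0.3934 -0.3655  0.0299] M [-0.0588  0.0221 -0.0146] gf 0.0
tool mm [-3.0675 -0.174  97.3299]
```

View pics/pre.png

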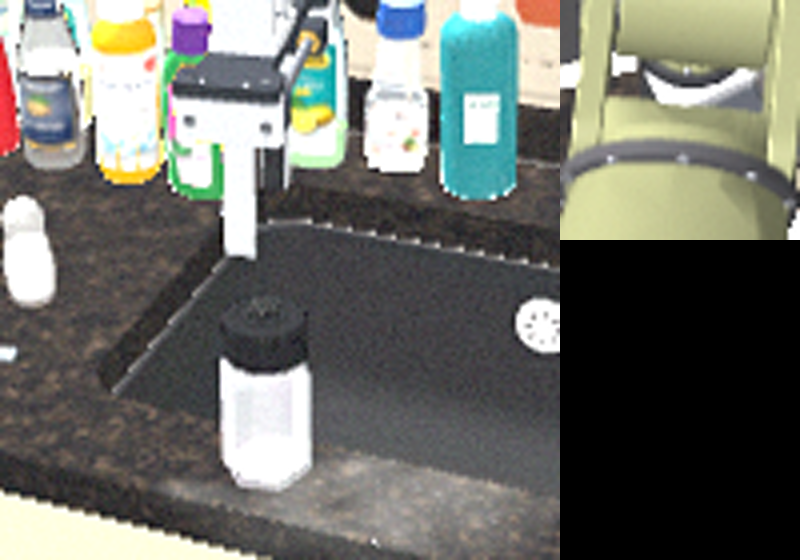

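The fingers stand over the cap at crop (264,312). I'll descend and close.

>>> carry_out:
  plan:
    - [[-1.5, 0, 15, 0, 0, 0, 94], [-1.5, 0, 15, 0, 0, 0, 94], [0, 0, 15, 0, 0, 0, 94], [0, 0, 15, 0, 0, 0, 94], [0, 0, 15, 0, 0, 0, 94], [0, 0, 12, 0, 0, 0, 94], [0, 0, 8, 0, 0, 0, 94], [0, 0, 2, 0, 0, 0, 94], [0, 0, 0, 0, 0, 0, 94], [0, 0, 0, 0, 0, 0, 70], [0, 0, 0, 0, 0, 0, 65], [0, 0, 0, 0, 0, 0, 60], [0, 0, 0, 0, 0, 0, 54], [0, 0, 0, 0, 0, 0, 50], [0, 0, 0, 0, 0, 0, 50], [0, 0, 0, 0, 0, 0, 50], [0, 0, 0, 0, 0, 0, 50], [0, 0, 0, 0, 0, 0, 50]]
  squeeze: 35

```text
time_s: 4.62
ee_pos: [0.4595, -0.019, 0.1085]
eef_rot: [-3.142, 0.0, 1.998]
force: [-1.3, -1.3, 3.4]
grip_width: 0.0594
grip_force: 35.0
```

```bash
python3 goto.py .459 -.0185 .108
```

```text
t 4.6167 pos [ 0.4595 -0.019   0.1085] rpy [-3.1416  0.0001  1.9977] q [-0.121   0.2128  1.8748 -0.0001  1.054  -0.5479] w 0.05942437068313644 F [-1.311  -1.3299  3.4403] M [-0.2607  0.434   0.0142] gf 34.999173937831074
tool mm [ 0.6875 -0.239   0.5428]
```

>>> carry_out:
  plan:
    - [[0, 0, -5, 0, 0, 0, 50], [0, 0, -10, 0, 0, 0, 50], [0, 0, -15, 0, 0, 0, 50], [0, 0, -15, 0, 0, 0, 50], [0, 0, -15, 0, 0, 0, 50], [0, 0, -12, 0, 0, 0, 50], [0, 0, -6, 0, 0, 0, 50], [0, 0, -2, 0, 0, 0, 50], [0, 0, 0, 0, 0, 0, 50]]

```text
time_s: 5.37
ee_pos: [0.4595, -0.0189, 0.1886]
eef_rot: [3.141, 0.0, 1.998]
force: [0.6, -0.3, -6.5]
grip_width: 0.0595
grip_force: 35.0
```

>>> carry_out:
  plan:
    - [[8, 2.4, 0, 0, 0, 0, 50], [16, 4.9, 0, 0, 0, 0, 50], [20, 6.1, 0, 0, 0, 0, 50], [20, 6.1, 0, 0, 0, 0, 50], [20, 6.1, 0, 0, 0, 0, 50], [20, 6.1, 0, 0, 0, 0, 50], [20, 6.1, 0, 0, 0, 0, 50], [20, 6.1, 0, 0, 0, 0, 50], [20, 6.1, 0, 0, 0, 0, 50], [20, 6.1, 0, 0, 0, 0, 50], [20, 6.1, 0, 0, 0, 0, 50], [20, 6.1, 0, 0, 0, 0, 50], [20, 6.1, 0, 0, 0, 0, 50], [20, 6.1, 0, 0, 0, 0, 50], [20, 6.1, 0, 0, 0, 0, 50], [12, 3.7, 0, 0, 0, 0, 50], [5, 1.5, 0, 0, 0, 0, 50], [0, 0, 0, 0, 0, 0, 50], [0, 0, 0, 0, 0, 0, 50]]

```text
time_s: 6.95
ee_pos: [0.4183, 0.2925, 0.1881]
eef_rot: [-3.141, 0.0, 1.998]
force: [-0.4, -1.2, -6.3]
grip_width: 0.0594
grip_force: 35.0
```

```bash
python3 goto.py .4175 .293 .188; python3 - <<'E'
from h import *
from station import optics
for n in("scene","top"): pickle.dump(optics.camera(n),open(n+"2.pkl","wb"))
s=pickle.load(open("scene2.pkl","rb"));t=pickle.load(open("top2.pkl","rb"))
a=cv2.resize(cv2.convertScaleAbs(s["pixels"][150:260,190:300],alpha=1.3),(550,550),interpolation=2)
b=cv2.resize(cv2.convertScaleAbs(t["pixels"][225:285,210:270],alpha=1.3),(240,240),interpolation=2)
b=np.vstack([b,np.zeros((310,240,3),np.uint8)])
cv2.imwrite("pics/over.png",np.hstack([a,b])[:,:,::-1])
E
```

```text
t 6.95 pos [0.4183 0.2925 0.1881] rpy [-3.1408  0.0003  1.9979] q [ 0.5387  0.2277  1.6537 -0.0003  1.261   0.1116] w 0.05935255980801479 F [-0.3935 -1.2147 -6.3366] M [-0.071  -0.0605 -0.0279] gf 34.99155816505663
tool mm [ 0.7579 -0.5312  0.0742]
```

View pics/over.png

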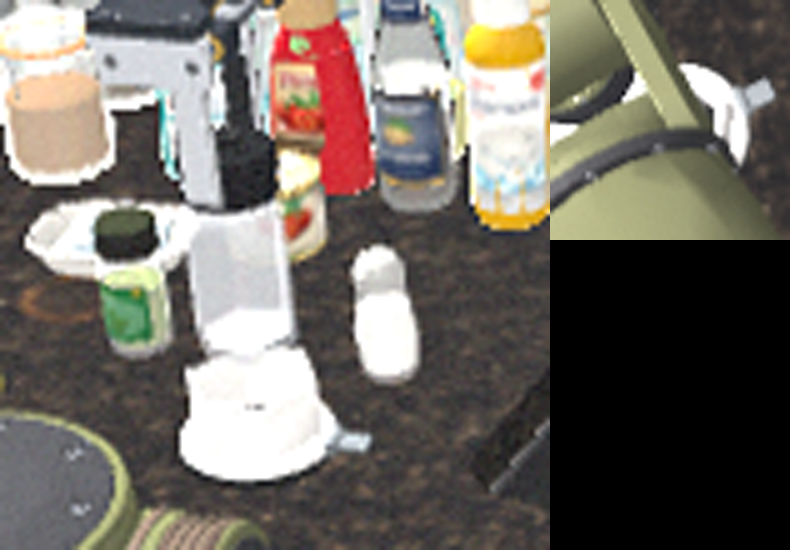

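The cup hangs upright above the stand. The cup's body spans crop columns of about 197 to 296 and the stand rim about 187 to 318. The uncertain in-hand axis lies across the scene camera's view, so I'll check the silhouettes against the prediction.

```bash
python3 - <<'E'
from h import *
s=pickle.load(open("scene2.pkl","rb"))
g=cv2.GaussianBlur(cv2.cvtColor(s["pixels"],cv2.COLOR_RGB2GRAY),(1,3),0).astype(int)
for r in (203,206,209,212,215,218,225,230,233): print(r,g[r,222:262].tolist())
def verts(c,z,rad,a0):
    return np.array([proj(s,[c[0]+rad*np.cos(np.radians(a)),c[1]+rad*np.sin(np.radians(a)),z]) for a in range(a0,a0+360,60)])
for z in(.08,.10,.13,.17):
    v=verts((.4183,.2925),z,.0335,55);print("cup",z,v.min(0).round(1),v.max(0).round(1))
print(verts((.4183,.2925),.08,.0335,55).round(1))
v=verts((.4175,.293),.052,.0439,56);print("rim",v.round(1))
E
```

```text
203 [153, 140, 123, 74, 47, 93, 171, 161, 158, 160, 159, 159, 158, 157, 159, 162, 164, 161, 163, 162, 163, 163, 160, 177, 191, 140, 60, 57, 48, 49, 53, 48, 49, 50, 51, 53, 48, 40, 105, 236]
206 [173, 70, 44, 49, 49, 48, 172, 161, 159, 160, 159, 160, 158, 159, 158, 163, 161, 159, 159, 162, 160, 161, 162, 161, 192, 155, 79, 50, 50, 55, 50, 49, 48, 49, 53, 48, 50, 50, 77, 166]
209 [143, 132, 51, 49, 47, 43, 111, 167, 161, 159, 160, 159, 159, 157, 159, 162, 163, 163, 160, 161, 157, 161, 160, 157, 184, 170, 103, 51, 50, 47, 47, 44, 50, 50, 52, 51, 50, 49, 42, 134]
212 [135, 171, 63, 46, 55, 52, 71, 176, 160, 158, 158, 159, 164, 177, 190, 211, 211, 205, 204, 202, 199, 200, 199, 201, 204, 193, 132, 62, 62, 55, 58, 52, 50, 45, 48, 53, 57, 62, 47, 183]
215 [134, 136, 85, 50, 46, 49, 42, 135, 155, 191, 220, 227, 233, 229, 229, 230, 232, 230, 229, 230, 230, 230, 231, 231, 232, 221, 143, 76, 43, 42, 47, 46, 47, 49, 49, 46, 47, 47, 69, 208]
218 [123, 115, 77, 55, 55, 56, 54, 56, 128, 152, 218, 224, 223, 230, 230, 234, 233, 235, 235, 232, 220, 207, 187, 161, 147, 125, 112, 79, 59, 46, 50, 52, 44, 
[... 238 characters left out ...]
7, 44, 36, 249, 252, 238, 217, 223, 221, 224, 224, 216, 222, 200, 184, 191, 174, 181, 216, 223, 230, 225, 207, 205, 196, 196, 198, 194, 187, 144, 75, 50, 46, 48, 47, 48, 46]
233 [57, 55, 47, 47, 44, 91, 241, 242, 203, 203, 205, 205, 202, 205, 202, 202, 202, 213, 212, 214, 216, 198, 196, 196, 199, 200, 200, 197, 196, 192, 186, 178, 255, 255, 185, 68, 48, 45, 52, 60]
cup 0.08 [229.2 211.9] [249.2 222.1]
cup 0.1 [228.4 206.4] [248.6 216.5]
cup 0.13 [227.2 198.1] [247.6 208. ]
cup 0.17 [225.6 186.6] [246.3 196.3]
[[237.5 211.9]
 [229.2 215.9]
 [230.8 221.1]
 [240.9 222.1]
 [249.2 218. ]
 [247.3 212.9]]
rim [[237.4 218. ]
 [226.8 223.4]
 [229.1 230.2]
 [242.4 231.5]
 [253.  225.9]
 [250.3 219.2]]
```

The cup and stand agree to about 1 mm, so I'll lower it, gently from the rim on.

>>> carry_out:
  plan:
    - [[0, -0.5, 6, 0, 0, 0, 50], [0, 0, 8, 0, 0, 0, 50], [0, 0, 6, 0, 0, 0, 50], [0, 0, 4, 0, 0, 0, 50], [0, 0, 3, 0, 0, 0, 50], [0, 0, 3, 0, 0, 0, 50], [0, 0, 3, 0, 0, 0, 50], [0, 0, 3, 0, 0, 0, 50], [0, 0, 2, 0, 0, 0, 50], [0, 0, 2, 0, 0, 0, 50], [0, 0, 0, 0, 0, 0, 50]]

```text
time_s: 7.97
ee_pos: [0.4178, 0.2928, 0.1481]
eef_rot: [-3.141, 0.0, 1.998]
force: [-0.0, 0.5, -5.8]
grip_width: 0.0596
grip_force: 35.0
```

```bash
python3 goto.py .4175 .293 .1205
```

```text
t 7.9667 pos [0.4178 0.2928 0.1481] rpy [-3.1411  0.      1.9978] q [0.5394 0.2685 1.7012 0.     1.1724 0.1124] w 0.059625553275249606 F [-0.011   0.4998 -5.8463] M [-0.0315  0.0391  0.0391] gf 34.9916218360886
tool mm [ 0.3431 -0.1747 27.5722]
```

It is past the lead-in with no contact force. I'll continue down.

>>> carry_out:
  plan:
    - [[0, 0, 4, 0, 0, 0, 50], [0, 0, 4, 0, 0, 0, 50], [0, 0, 4, 0, 0, 0, 50], [0, 0, 4, 0, 0, 0, 50], [0, 0, 3, 0, 0, 0, 50], [0, 0, 3, 0, 0, 0, 50], [0, 0, 2, 0, 0, 0, 50], [0, 0, 1.5, 0, 0, 0, 50], [0, 0, 1, 0, 0, 0, 50], [0, 0, 1, 0, 0, 0, 50], [0, 0, 0, 0, 0, 0, 50], [0, 0, 0, 0, 0, 0, 50], [0, 0, 0, 0, 0, 0, 50]]

```text
time_s: 9.05
ee_pos: [0.4181, 0.2929, 0.1212]
eef_rot: [3.141, -0.0, 1.998]
force: [-0.5, -0.3, -1.6]
grip_width: 0.0594
grip_force: 35.0
```

```bash
python3 goto.py .4175 .293 .1205
```

```text
t 9.05 pos [0.4181 0.2929 0.1212] rpy [ 3.1411 -0.      1.9978] q [ 0.5393  0.3008  1.7278 -0.      1.1125  0.1124] w 0.0594370000276963 F [-0.4758 -0.3402 -1.5724] M [-0.1437  0.148   0.0179] gf 34.99520519399084
tool mm [ 0.344  -0.482   0.7427]
```

The cup is seated. Now I'll try counter-clockwise (negative tool z) in small steps.

>>> carry_out:
  plan:
    - [[0, 0, 0.5, 0, 0, 0, 50], [0, 0, 0, 0, 0, -0.03, 50], [0, 0, 0, 0, 0, -0.04, 50], [0, 0, 0, 0, 0, -0.04, 50], [0, 0, 0, 0, 0, -0.04, 50], [0, 0, 0, 0, 0, -0.04, 50], [0, 0, 0, 0, 0, -0.03, 50], [0, 0, 0, 0, 0, 0, 50]]
  squeeze: 35

```text
time_s: 9.72
ee_pos: [0.418, 0.2929, 0.1207]
eef_rot: [3.141, 0.0, 2.219]
force: [-0.3, -1.4, 0.4]
grip_width: 0.0595
grip_force: 35.0
```

```bash
python3 goto.py
```

```text
t 9.7167 pos [0.418  0.2929 0.1207] rpy [3.1412 0.0001 2.2192] q [ 0.5394  0.3015  1.7284 -0.      1.1113 -0.1091] w 0.05950861068142554 F [-0.2891 -1.418   0.3722] M [-0.2117  0.2891 -0.0204] gf 34.99603676609695
```

>>> carry_out:
  plan:
    - [[0, 0, 0, 0, 0, -0.03, 50], [0, 0, 0, 0, 0, -0.03, 50], [0, 0, 0, 0, 0, -0.03, 50], [0, 0, 0, 0, 0, -0.03, 50]]

```text
time_s: 10.05
ee_pos: [0.4179, 0.2929, 0.1206]
eef_rot: [3.141, -0.0, 2.338]
force: [-0.6, -1.8, 0.4]
grip_width: 0.0595
grip_force: 35.0
```

>>> carry_out:
  plan:
    - [[0, 0, 0, 0, 0, -0.025, 50], [0, 0, 0, 0, 0, -0.025, 50]]

```text
time_s: 10.22
ee_pos: [0.418, 0.2929, 0.1206]
eef_rot: [3.141, 0.0, 2.389]
force: [-1.7, -0.0, 0.6]
grip_width: 0.0595
grip_force: 35.0
```

```bash
python3 goto.py
```

```text
t 10.2167 pos [0.418  0.2929 0.1206] rpy [3.1413 0.     2.3886] q [ 0.5394  0.3015  1.7284  0.0001  1.1114 -0.2785] w 0.05945892746943206 F [-1.668  -0.0278  0.6139] M [-0.1584  0.3684 -0.0703] gf 34.99742039653938
```

>>> carry_out:
  plan:
    - [[0, 0, 0, 0, 0, -0.025, 50], [0, 0, 0, 0, 0, -0.025, 50], [0, 0, 0, 0, 0, 0, 50]]

```text
time_s: 10.47
ee_pos: [0.418, 0.2929, 0.1206]
eef_rot: [3.141, 0.0, 2.44]
force: [-2.0, -1.4, 1.7]
grip_width: 0.0592
grip_force: 35.0
```

```bash
python3 goto.py
```

```text
t 10.4667 pos [0.418  0.2929 0.1206] rpy [3.1413 0.0001 2.4397] q [ 0.5394  0.3016  1.7284  0.      1.1113 -0.3295] w 0.059237013336740856 F [-1.9549 -1.3505  1.6959] M [-0.0836  0.3185 -0.023 ] gf 34.997949514654465
```

The torque stays near zero past 25°, so the thread is ordinary. I'll continue counter-clockwise.

>>> carry_out:
  plan:
    - [[0, 0, 0, 0, 0, -0.05, 50], [0, 0, 0, 0, 0, -0.05, 50], [0, 0, 0, 0, 0, -0.05, 50], [0, 0, 0, 0, 0, -0.05, 50], [0, 0, 0, 0, 0, -0.05, 50], [0, 0, 0, 0, 0, -0.05, 50], [0, 0, 0, 0, 0, -0.05, 50], [0, 0, 0, 0, 0, -0.05, 50], [0, 0, 0, 0, 0, 0, 50]]

```text
time_s: 11.22
ee_pos: [0.418, 0.2928, 0.1205]
eef_rot: [3.142, 0.0, 2.84]
force: [-2.2, -2.0, 1.9]
grip_width: 0.0591
grip_force: 35.0
```

```bash
python3 goto.py
```

```text
t 11.2167 pos [0.418  0.2928 0.1205] rpy [3.1415 0.0002 2.8398] q [ 0.5393  0.3017  1.7285 -0.0001  1.1113 -0.7297] w 0.05909514907730153 F [-2.2373 -2.0061  1.9353] M [-0.114   0.3046  0.0736] gf 34.99775350908749
```

>>> carry_out:
  plan:
    - [[0, 0, 0, 0, 0, -0.04, 50], [0, 0, 0, 0, 0, -0.05, 50], [0, 0, 0, 0, 0, -0.05, 50], [0, 0, 0, 0, 0, -0.05, 50], [0, 0, 0, 0, 0, -0.05, 50], [0, 0, 0, 0, 0, -0.05, 50], [0, 0, 0, 0, 0, -0.05, 50], [0, 0, 0, 0, 0, -0.05, 50], [0, 0, 0, 0, 0, -0.05, 50], [0, 0, 0, 0, 0, -0.04, 50], [0, 0, 0, 0, 0, 0, 50]]

```text
time_s: 12.13
ee_pos: [0.418, 0.2929, 0.1206]
eef_rot: [3.141, 0.0, -2.965]
force: [-1.4, -0.9, 3.4]
grip_width: 0.0597
grip_force: 35.0
```

```bash
python3 goto.py
```

```text
t 12.1333 pos [0.418  0.2929 0.1206] rpy [ 3.1415  0.0003 -2.9653] q [ 0.5394  0.3015  1.7284  0.      1.1114 -1.2077] w 0.0596873823725234 F [-1.4367 -0.933   3.3734] M [-0.1972  0.455   0.0213] gf 34.99852684966754
```

>>> carry_out:
  plan:
    - [[0, 0, 0, 0, 0, -0.03, 50], [0, 0, 0, 0, 0, -0.03, 50], [0, 0, 0, 0, 0, -0.02, 50], [0, 0, 0, 0, 0, 0, 50], [0, 0, -1, 0, 0, 0, 50], [0, 0, -1, 0, 0, 0, 50], [0, 0, 0, 0, 0, 0, 50], [0, 0, 0, 0, 0, 0, 50]]

```text
time_s: 12.8
ee_pos: [0.4179, 0.2927, 0.1223]
eef_rot: [-3.141, -0.0, -2.886]
force: [-1.0, -0.7, -2.3]
grip_width: 0.0594
grip_force: 35.0
```

```bash
python3 goto.py
```

```text
t 12.8 pos [0.4179 0.2927 0.1223] rpy [-3.1414 -0.0002 -2.886 ] q [ 0.5393  0.2995  1.7269 -0.0001  1.1154 -1.2871] w 0.05942885105933461 F [-1.0169 -0.745  -2.2994] M [-0.1427  0.075  -0.0123] gf 34.99420932610519
```

Lifted by 2 mm, it carries 2.3 N, the cap's weight only against 6 N with the cup. It is free, so I'll lift straight up.

>>> carry_out:
  plan:
    - [[0, 0, -2, 0, 0, 0, 50], [0, 0, -2, 0, 0, 0, 50], [0, 0, -2, 0, 0, 0, 50], [0, 0, -2, 0, 0, 0, 50], [0, 0, 0, 0, 0, 0, 50]]

```text
time_s: 13.22
ee_pos: [0.4181, 0.293, 0.131]
eef_rot: [3.141, 0.001, -2.885]
force: [-0.6, 0.9, -1.5]
grip_width: 0.0595
grip_force: 35.0
```

>>> carry_out:
  plan:
    - [[0, 0, -4, 0, 0, 0, 50], [0, 0, -5, 0, 0, 0, 50], [0, 0, -6, 0, 0, 0, 50], [0, 0, -8, 0, 0, 0, 50], [0, 0, -8, 0, 0, 0, 50], [0, 0, -8, 0, 0, 0, 50], [0, 0, -8, 0, 0, 0, 50], [0, 0, -8, 0, 0, 0, 50], [0, 0, -8, 0, 0, 0, 50], [0, 0, -6, 0, 0, 0, 50], [0, 0, -3, 0, 0, 0, 50], [0, 0, 0, 0, 0, 0, 50], [0, 0, 0, 0, 0, 0, 50], [0, 0, 0, 0, 0, 0, 50]]

```text
time_s: 14.38
ee_pos: [0.4178, 0.2927, 0.202]
eef_rot: [-3.141, -0.001, -2.885]
force: [0.5, 0.1, -1.5]
grip_width: 0.0598
grip_force: 35.0
```

```bash
python3 goto.py; python3 - <<'E'
from h import *
from station import optics
s=optics.camera("scene")
cv2.imwrite("pics/end.png",cv2.resize(s["pixels"][150:260,190:300],(550,550),interpolation=2)[:,:,::-1])
E
```

```text
t 14.3833 pos [0.4178 0.2927 0.202 ] rpy [-3.1414 -0.0007 -2.8854] q [ 0.5393  0.2145  1.6365 -0.      1.2914 -1.2876] w 0.0597898640266553 F [ 0.4821  0.0981 -1.5166] M [0.0265 0.0411 0.0127] gf 34.99397651350591
```

View pics/end.png

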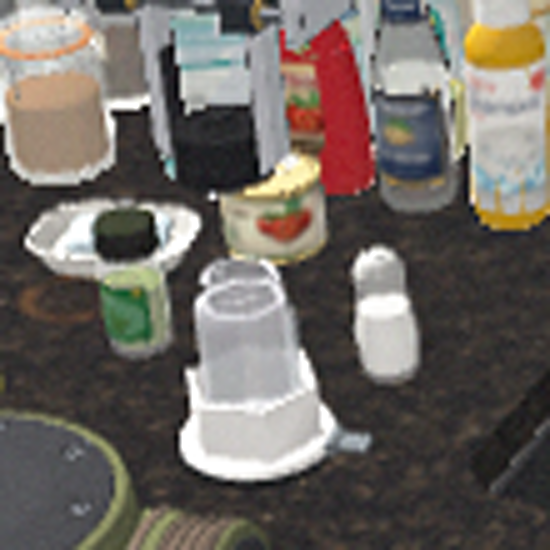

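The cap is held at crop (215,150), well above the open cup seated in the stand, with its mouth at (243,298). I'll hand it in.

```bash
python3 -c "
from station import ctrl;print(ctrl.hand_in())"
```

```text
the job is handed in; nothing more can be done
None
```

The cup from the front of the sink is seated in the stand and its cap, which had an ordinary thread, is off and held upright about 80 mm above its closed place; the job was handed in at about 14 s of the 58 s, and no verdict came back.

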